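# Load the drying bin and change the feed over

### The job

Hang every dip basket on the bench by its own hook over the front rim of the drying bin, with the basket inside the bin, then shut the bin's lid fully. After that change the feed selector over from the orange side (extractor) to the green side (dryer): stop at centre off, leave it there for two seconds, then put it fully over to green. Do not move or knock over the spray can, the cup or the cardboard box.

Things in the scene. Friction and masses are not known exactly. Their poses are not given: they have to be found in the camera images.
- basket1_mid (a point): Dip basket: open aluminium box 60 x 52 x 40 mm (x from -25 to 35 mm, y, height) with a weighted foot, brass pins fixed inside, standing upright, 134 mm tall over all with hook and grip, 0.3 kg. This point: on its z axis, 67 mm above its foot; axes are the basket's own, z up. The hook is on its -x side. Not every basket is always there.
- basket1_hook (a point): Same basket's hook: middle of its slot, under the level steel bridge (x = -36 mm, 85 mm above the foot). The slot is 22 mm wide in x, between the stem (flat up the box's -x wall) and a tongue that reaches 25 mm below this point; both 22 mm wide in y. Bridge 5 mm thick. When hung, this point lies on the rim's top.
- basket1_grip (a point): Same basket's orange grip, standing on the bridge: 24 mm wide in y, 20 mm in x, from 90 to 134 mm above the foot. This point: its centre (x = 3 mm, y = 0, over the centre of mass, 112 mm above the foot).
- basket2_mid (a point): Dip basket: open aluminium box 60 x 52 x 40 mm (x from -25 to 35 mm, y, height) with a weighted foot, brass pins fixed inside, standing upright, 134 mm tall over all with hook and grip, 0.3 kg. This point: on its z axis, 67 mm above its foot; axes are the basket's own, z up. The hook is on its -x side. Not every basket is always there.
- basket2_hook (a point): Same basket's hook: middle of its slot, under the level steel bridge (x = -36 mm, 85 mm above the foot). The slot is 22 mm wide in x, between the stem (flat up the box's -x wall) and a tongue that reaches 25 mm below this point; both 22 mm wide in y. Bridge 5 mm thick. When hung, this point lies on the rim's top.
- basket2_grip (a point): Same basket's orange grip, standing on the bridge: 24 mm wide in y, 20 mm in x, from 90 to 134 mm above the foot. This point: its centre (x = 3 mm, y = 0, over the centre of mass, 112 mm above the foot).
- basket3_mid (a point): Dip basket: open aluminium box 60 x 52 x 40 mm (x from -25 to 35 mm, y, height) with a weighted foot, brass pins fixed inside, standing upright, 134 mm tall over all with hook and grip, 0.3 kg. This point: on its z axis, 67 mm above its foot; axes are the basket's own, z up. The hook is on its -x side. Not every basket is always there.
- basket3_hook (a point): Same basket's hook: middle of its slot, under the level steel bridge (x = -36 mm, 85 mm above the foot). The slot is 22 mm wide in x, between the stem (flat up the box's -x wall) and a tongue that reaches 25 mm below this point; both 22 mm wide in y. Bridge 5 mm thick. When hung, this point lies on the rim's top.
- basket3_grip (a point): Same basket's orange grip, standing on the bridge: 24 mm wide in y, 20 mm in x, from 90 to 134 mm above the foot. This point: its centre (x = 3 mm, y = 0, over the centre of mass, 112 mm above the foot).
- basket4_mid (a point): Dip basket: open aluminium box 60 x 52 x 40 mm (x from -25 to 35 mm, y, height) with a weighted foot, brass pins fixed inside, standing upright, 134 mm tall over all with hook and grip, 0.3 kg. This point: on its z axis, 67 mm above its foot; axes are the basket's own, z up. The hook is on its -x side. Not every basket is always there.
- basket4_hook (a point): Same basket's hook: middle of its slot, under the level steel bridge (x = -36 mm, 85 mm above the foot). The slot is 22 mm wide in x, between the stem (flat up the box's -x wall) and a tongue that reaches 25 mm below this point; both 22 mm wide in y. Bridge 5 mm thick. When hung, this point lies on the rim's top.
- basket4_grip (a point): Same basket's orange grip, standing on the bridge: 24 mm wide in y, 20 mm in x, from 90 to 134 mm above the foot. This point: its centre (x = 3 mm, y = 0, over the centre of mass, 112 mm above the foot).
- basket5_mid (a point): Dip basket: open aluminium box 60 x 52 x 40 mm (x from -25 to 35 mm, y, height) with a weighted foot, brass pins fixed inside, standing upright, 134 mm tall over all with hook and grip, 0.3 kg. This point: on its z axis, 67 mm above its foot; axes are the basket's own, z up. The hook is on its -x side. Not every basket is always there.
- basket5_hook (a point): Same basket's hook: middle of its slot, under the level steel bridge (x = -36 mm, 85 mm above the foot). The slot is 22 mm wide in x, between the stem (flat up the box's -x wall) and a tongue that reaches 25 mm below this point; both 22 mm wide in y. Bridge 5 mm thick. When hung, this point lies on the rim's top.
- basket5_grip (a point): Same basket's orange grip, standing on the bridge: 24 mm wide in y, 20 mm in x, from 90 to 134 mm above the foot. This point: its centre (x = 3 mm, y = 0, over the centre of mass, 112 mm above the foot).
- bin_rim (a point): Drying bin: fixed open steel box 180 mm deep (x), 340 mm long (y), 105 mm tall, walls 5 mm, blue blower at its +y end. This point: middle of the front wall's top edge (the front rim), mid-wall; axes: x level into the bin, y along the rim, z up. The rim runs 165 mm to either side: room for five baskets at 64 mm pitch, tongue outside, box inside, axes parallel to the bin's.
- bin_lid (a joint): Angle of the bin's blue hinged lid (rad): 0 = shut and level, positive = open. Starts part open (1.0 to 1.2) and stays where it is left: the hinge is stiff (0.4 N m); press it down from above near its free edge. Shut, it leaves a 70 mm slot along the front rim where hooks and grips stick out.
- lid_edge (a point): Middle of the lid's free edge, on its upper face. The hinge line runs along the bin's y, level with the rim's top, 177.5 mm behind the front rim (bin's x). The lid is a 4 mm plate, its underside on the hinge line, reaching 105 mm from the hinge and 338 mm long; a black strip 80 mm long and 12 mm high near this edge is its pull.
- selector_lever (a joint): Angle of the feed selector's lever (rad): 0 = leaning to the orange side (extractor fed, as found, up to 0.1), 0.6 = upright (centre, off), 1.2 = fully over to the green side (dryer fed). No spring, no detent: light friction (0.1 N m), it stays where it is left.
- lever_knob (a point): Centre of the red ball, 26 mm across, at the end of the lever (12 mm steel rod), 85 mm from the pivot.
- lever_pivot (a point): Pivot of the lever in the fixed grey selector box (120 mm in x, 80 mm in y, 50 mm tall), 45 mm above the bench, mid-box. Axes: z up, x from the orange to the green side (roughly away from the robot). The lever swings in the x-z plane, 0.6 rad from upright towards -x at joint 0, towards +x at 1.2.
- spray_can: Black spray can, 56 mm across, 120 mm tall, standing among the baskets; leave it alone. Origin: centre of its foot.
- pin_cup: Green open cup, 60 mm across, 60 mm tall, among the baskets; leave it alone. Origin: centre of its foot.
- belt_box: Cardboard box 60 x 150 x 110 mm, standing at the left; leave it alone. Origin: centre of its underside.

How it is judged:
By the outcome, as a careful person would: the job done as asked, in the order asked, and still so for the second after the job is handed in, with the robot touching nothing.
Of basket1, basket2, basket3, basket4, basket5 only 3 to 5 are there at a start; the rules pass over those that are not, and their reading is None.
At some moment in a run one of basket1, basket2, basket3, basket4, basket5 may be knocked a few centimetres aside while the robot is not near it.
Once in a run the grip may slacken for a moment while it holds something.
It also fails if it takes over 210 s, if anything falls off the work surface, if the arm or the gripper's body presses on something with over 40 N, if the wrist force passes 120 N, or if a joint passes its speed limit or range.

### The arm

A 6-joint arm with a two-finger parallel gripper is mounted at the origin on the work surface. World frame = base frame: x ahead of the robot, y to its left, z up, the work surface at z = 0. Lengths are in mm, angles in rad, forces in N, time in s.
With the tool pointing down it reaches from about 350 to 975 mm from the base axis. Payload 4.9 kg.
Tool frame: the origin (TCP) lies between the finger pads; the fingertips stand 8 mm ahead of it and the grasp point (between the pads) lies 11 mm behind it (robot.nose_length is the distance from the TCP to the fingertips, in mm); z points along the fingers, y is the line along which they close (so a half turn about z gives the same grasp; the last joint's range is limited). The gripper opens to 85 mm and grips with 20 to 120 N. Pads are 22 mm wide; open, the fingers measure 114 mm over their backs; the gripper's body (76 mm by 85 mm) begins 54 mm behind the grasp point. The pads swing forward as they close: fully open they stand 13 mm farther back than shut.
Start: joints at [-1.425, 0.053, 1.613, -0, 1.476, -0.119], TCP at [163.568, -603.197, 239.304] pointing down, gripper open.
Joint ranges: [-3.01, 3.01], [-1.01, 2.22], [0.06, 2.58], [-1.02, 4.17], [0.09, 2.62], [-3.14, 3.14]. Speed limits (rad/s): [2.57, 2.57, 3.14, 3.14, 3.14, 3.14].

### API

Orientations are given as a unit quaternion [x, y, z, w].
In Python, from workcell import monitor, eyes, ticket, nets, robot gives the robot as it stands.
- The arm moves only by the shell command python3 -m handwheel 'ROWS' [FORCE]. ROWS is JSON, a list that holds one entry, the list of rows, each a list of 5 numbers: the gripper's target within -1 to 1 (fully open at 1, half-way at 0, shut at -1), then the shift along the world's x, y, z in cm, then the turn about the world's z in degrees. A call has 1 to 10 rows; each row shifts and turns the commanded pose from where the row before left it; what a row does not reach is not made up. A row lasts 1/8 s, in which the tool goes at most 62.5 mm and 10.7 degrees, less where a joint would pass 70% of its speed; a pose out of reach is approached as far as the arm can. A call is refused whole if a number of a shift passes 6.25 or a number of a turn 10.7, either way. A call with a gripper value outside its range is refused whole. The fingers move at their own pace and stop on an object; FORCE is the grip in N (left out, the last holds). Time passes only in rows, so rows that do not move let the fingers close. It gives the time, the measured TCP pose, the force, the opening and the grip force at its end, in the units of the state.
- monitor.observe(): the state, without advancing time (a new reading comes with each control period).
- eyes.read_camera(name): name is "scene" or "top"; returns the picture (420x560x3 uint8, blue, green, red); there is no depth.
- eyes.camera_model(name): a dict with "camera_matrix" (3x3 intrinsics, pixels), "position" and "orientation" of the camera in the world. Camera axes: x right, y down, z forward; pixel columns grow to the right and rows downward; lengths in mm; the calibration is good to about 2 mm. A picture is of the moment at which its call begins. camera_model takes no time and is no camera call.
- ticket.sign_off(): hands the job in; it is judged then, once.
Trained networks look in the newest picture that a camera, given by its name, has taken for a name from the list of things; names that differ only in an ending like _2 or _b are one class to them, and where a whole thing is asked for, a point or a joint stands for the part that bears it (a point fixed in the world has none). Each returns a list of dicts, best first, with "p" (0 to 1); they miss things now and then, are a little off and sometimes report something else, mostly with a low value. They report only what shows in the picture. A call takes as long as a camera call.
- nets.spot_in(target, camera): "at" ([column, row] in pixels, amid what is visible of it).
- nets.cut_out(target, camera): "mask" (420x560 bool, what is visible of it) and "at" ([column, row] in pixels, amid what is visible of it).
The state is a dict: "time_s": time; "qpos": joint angles; "joint_velocities": joint speeds; "joint_torque": joint torques, N m; "tcp_pos": TCP position; "tcp_rot": TCP orientation; "force": force on the tool from outside, world axes, zero at the start; "ft_torque": the same for the moment, N m; "grip_width": finger opening in mm; "grip_force": force on a finger pad.
Only numpy, scipy, OpenCV 4.12 (cv2) and the standard library are available. Lean on these libraries where they do the work, as an engineer would, in place of code of your own. Each camera call takes 0.05 s, during which the arm holds its last target. There are 200 camera calls.

## Working session

There is one attempt and no reset: what is moved stays moved. The work goes in short steps, Python scripts to look and compute and a shell command to move; the robot and the scene stay as the last step left them, time stands still between calls to the robot, and variables do not carry over. Pictures are saved under pics/ and viewed, at most 14 in all, crops included, and the job is handed in when it is done.

```bash
mkdir -p pics; ls
python3 - <<'E'
from workcell import monitor, eyes, nets
import cv2
for c in ("scene","top"):
    cv2.imwrite(f"pics/{c}0.png",eyes.read_camera(c)); m=eyes.camera_model(c); print(c,m)
    for t in ("basket1_grip","basket1_hook","basket1_mid","bin_rim","lid_edge","lever_knob","lever_pivot","spray_can","pin_cup","belt_box"):
        print(t,[( [round(float(v)) for v in d["at"]],round(float(d["p"]),2)) for d in nets.spot_in(t,c)])
print(monitor.observe())
E
```

```text
pics
scene {'camera_matrix': array([[505.90882095,   0.        , 281.53077127],
       [  0.        , 505.90882095, 215.34648866],
       [  0.        ,   0.        ,   1.        ]]), 'position': array([1318.76411064,  708.97310829,  921.29077632]), 'orientation': array([ 0.34751802,  0.82394773, -0.40734499, -0.18550318])}
basket1_grip [([312, 285], 0.34)]
basket1_hook [([190, 184], 0.54)]
basket1_mid [([322, 296], 0.46)]
bin_rim [([324, 297], 0.93)]
lid_edge [([313, 281], 0.83), ([314, 228], 0.31)]
lever_knob [([263, 195], 0.54), ([314, 229], 0.47), ([234, 218], 0.45)]
lever_pivot [([229, 244], 0.75)]
spray_can [([238, 177], 0.85), ([261, 194], 0.19)]
pin_cup [([286, 216], 0.97)]
belt_box [([457, 262], 0.65), ([225, 242], 0.26)]
top {'camera_matrix': array([[395.09060961,   0.        , 277.57802855],
       [  0.        , 395.09060961, 215.29080235],
       [  0.        ,   0.        ,   1.        ]]), 'position': array([ 451.77921886,  -20.51841497, 1175.52633025]), 'orientation': array([-0.70470535,  0.70895249, -0.02311629,  0.01556805])}
basket1_grip []
basket1_hook [([184, 144
[... 374 characters left out ...]
501025e+00,  5.27335975e-02,  1.61288649e+00, -3.44074646e-05,
        1.47603596e+00, -1.19032017e-01]), 'joint_velocities': array([ 6.46962275e-05,  4.69058731e-04,  1.56687662e-03,  4.68202829e-04,
       -1.86870432e-03, -1.30466322e-04]), 'joint_torque': array([ 1.19270531e-03, -3.93687987e+01, -3.70468819e+01,  2.39957899e-05,
        4.73835917e-04,  1.00302572e-05]), 'tcp_pos': array([ 163.55213621, -603.19646014,  239.29080668]), 'tcp_rot': array([ 9.91246506e-01,  1.32024097e-01, -1.75489550e-05, -3.14643575e-05]), 'force': array([ 0.11146007, -0.68663673, -0.12945883]), 'ft_torque': array([ 0.00347433,  0.00281891, -0.01799907]), 'grip_force': 0.0, 'grip_width': 85.67159747820985}
```

View pics/scene0.png

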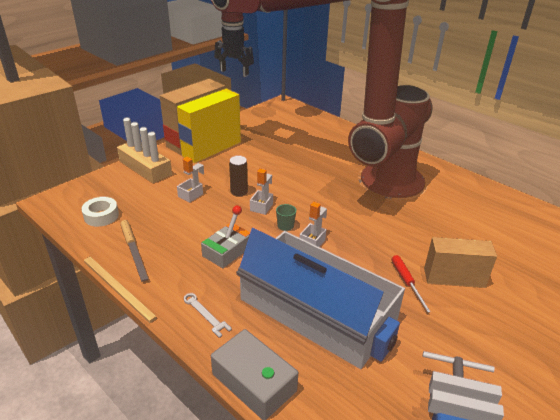

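View pics/top0.png

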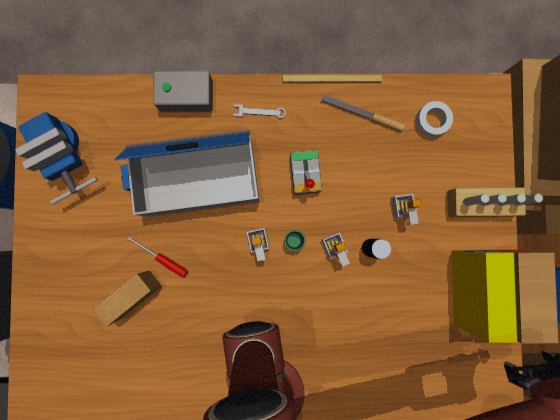

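The scene holds three baskets, with grips at about (315,211), (262,176) and (188,164) in the scene picture. In the top picture they are near (257,240), (336,245) and (415,204), with their hooks towards the robot. The bin's front rim is the lower edge, row ~210. The lever leans towards the robot, knob at (310,184).

```bash
cat > h.py <<'E'
import numpy as np, cv2
from scipy.spatial.transform import Rotation as R
from workcell import monitor, eyes, nets
M={c:eyes.camera_model(c) for c in ("scene","top")}
def proj(c,P):
    m=M[c]; q=R.from_quat(m["orientation"]).inv().apply(np.atleast_2d(P)-m["position"])@m["camera_matrix"].T
    return q[:,:2]/q[:,2:]
def ray(c,uv):
    m=M[c]; return m["position"],R.from_quat(m["orientation"]).apply(np.linalg.inv(m["camera_matrix"])@[uv[0],uv[1],1])
def onz(c,uv,z):
    o,d=ray(c,uv); return o+d*(z-o[2])/d[2]
def tri(us,ut):
    (a,d),(b,e)=ray("scene",us),ray("top",ut)
    s=np.linalg.lstsq(np.c_[d,-e],b-a,rcond=None)[0]; p,q=a+d*s[0],b+e*s[1]; return (p+q)/2,np.linalg.norm(p-q)
def orange(im):
    h=cv2.cvtColor(im,cv2.COLOR_BGR2HSV)
    return cv2.inRange(h,(8,225,200),(16,255,255))
def blobs(mask,n=8):
    k,l,s,c=cv2.connectedComponentsWithStats(mask)
    return [(c[i].round(1).tolist(),int(s[i,4])) for i in range(1,k) if s[i,4]>=n]
E
python3 - <<'E'
from h import *
s,t=cv2.imread("pics/scene0.png"),cv2.imread("pics/top0.png")
print(blobs(orange(s))); print(blobs(orange(t)))
h=cv2.cvtColor(t,cv2.COLOR_BGR2HSV); print(h[240,257],h[245,336],h[204,415],h[250,300],cv2.cvtColor(s,cv2.COLOR_BGR2HSV)[211,315])
a=cv2.resize(t[190:275,235:430],None,fx=4,fy=4,interpolation=cv2.INTER_CUBIC)
b=cv2.resize(t[120:225,120:330],None,fx=3.7,fy=3.7,interpolation=cv2.INTER_CUBIC)
cv2.imwrite("pics/a.png",a);cv2.imwrite("pics/b.png",b)
E
```

```text
[([187.0, 159.2], 23), ([261.2, 170.6], 22), ([315.2, 204.5], 29), ([235.9, 228.0], 8), ([244.2, 232.0], 22)]
[]
[ 20 208 180] [ 16 255 176] [ 20 241 181] [ 14 178 119] [ 12 214 175]
```

View pics/a.png

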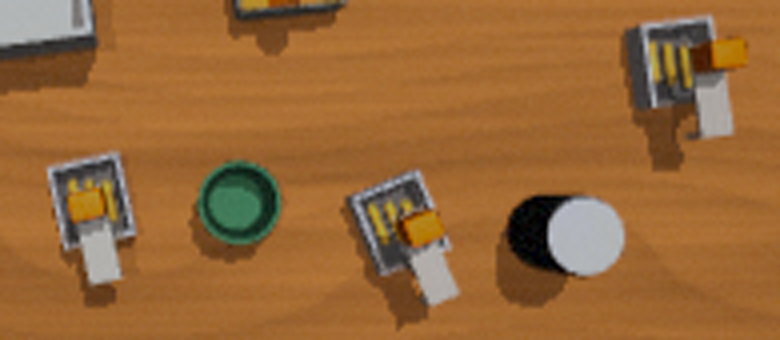

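View pics/b.png

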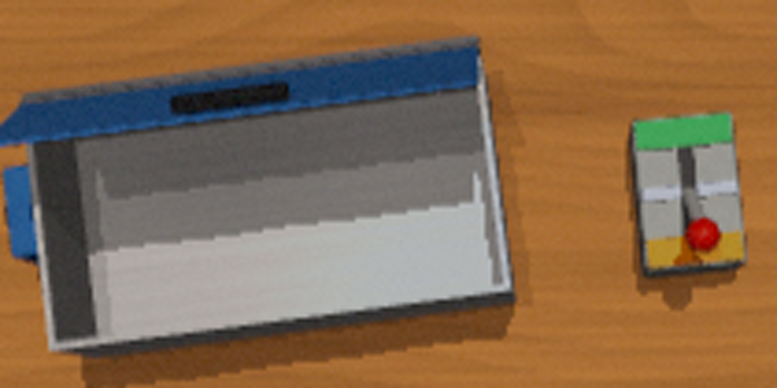

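```bash
cat > m.py <<'E'
from h import *
from scipy.optimize import least_squares
A=lambda p:np.array([235,190])+(np.array(p)-1.5)/4
B=lambda p:np.array([120,120])+(np.array(p)-1.35)/3.7
mod=np.array([[3,0,134],[-50,0,90],[35,26,40],[35,-26,40],[-25,26,40],[-25,-26,40]],float)
obs=[[(86,206),(106,281),(48,170),(120,153),(66,250),(134,238)],
[(421,230),(444,300),(350,197),(418,171),(383,275),None],
[(728,53),(717,137),(640,25),(712,17),(650,108),None]]
for o in obs:
    k=[i for i in range(6) if o[i]]; uv=np.array([A(o[i]) for i in k])
    def W(p):
        c,s=np.cos(p[2]),np.sin(p[2]); return mod@np.array([[c,-s,0],[s,c,0],[0,0,1]]).T+[p[0],p[1],0]
    g=onz("top",uv[0],134)
    r=least_squares(lambda p:(proj("top",W(p)[k])-uv).ravel(),[g[0],g[1],0])
    print("basket",r.x[:2].round(1),"yaw deg",np.degrees(r.x[2]).round(1),"grip",W(r.x)[0].round(1),"res",np.abs(r.fun).max().round(2), "scene grip mid", proj("scene",W(r.x)[0]-[0,0,22]).round(1))
L,Rr=onz("top",B((50,348)),105),onz("top",B((512,291)),105)
d=L-Rr; yaw=np.arctan2(-d[0],d[1]); print("bin L,R",L.round(1),Rr.round(1),np.linalg.norm(d),"yaw",np.degrees(yaw))
ex=np.array([np.cos(yaw),np.sin(yaw),0]);ey=np.array([-ex[1],ex[0],0])
rim=(L+Rr)/2+2.5*ex; print("rim",rim, "hinge ends", [ (rim+177.5*ex+s*169*ey).round(1) for s in(1,-1)])
for p in (rim+165*ey,rim-165*ey,rim): print("scene rim",proj("scene",p).round(1))
for k,(z,p) in dict(farL=(50,(632,122)),farR=(50,(733,114)),nearL=(50,(643,270)),nearR=(50,(743,260))).items(): print(k,onz("top",B(p),z).round(1))
print("knob",tri((237,210),B((704,234))))
E
python3 m.py
```

```text
basket [437.8  23.9] yaw deg 11.4 grip [440.8  24.4 134. ] res 0.49 scene grip mid [[315.3 210. ]]
basket [ 421.7 -197.9] yaw deg 21.9 grip [ 424.5 -196.8  134. ] res 0.56 scene grip mid [[262.3 176.4]]
basket [ 536.  -401.9] yaw deg 6.2 grip [ 539.  -401.6  134. ] res 0.35 scene grip mid [[188.5 164.7]]
bin L,R [517.  358.4 105. ] [557.   20.8 105. ] 339.98680605933237 yaw 6.763349096856644
rim [539.4530549  189.87151373 105.        ] hinge ends [array([695.8, 378.6, 105. ]), array([735.6,  43. , 105. ])]
scene rim [[402.4 287.8]]
scene rim [[285.9 231.4]]
scene rim [[340.5 257.8]]
farL [693.9 -70.9  50. ]
farR [ 699.9 -149.7   50. ]
nearL [578.2 -78.5  50. ]
nearR [ 585.6 -156.1   50. ]
knob (array([ 596.5473275 , -119.50905953,  117.12313987]), np.float64(0.6770166517384907))
```

```bash
python3 -m handwheel '[[[0.3,2,4.5,0,-0.4],[0.3,2,4.5,0,-0.4],[0.3,2,4.5,0,-0.4],[0.3,2,4.5,0,-0.4],[0.3,2,4.5,0,-0.4],[0.3,2,4.5,0,-0.4],[0.3,2,4.5,0,-0.4],[0.3,2,4.5,0,-0.4],[0.3,2,4.5,0,-0.4],[0.3,2,4.5,0,-0.2]]]' 40
python3 -m handwheel '[[[0.3,1.9,4.4,0,0],[0.3,1.9,4.4,0,0],[0.3,1.9,4.5,0,0],[0.3,2.0,4.5,0,0],[0.3,0,0,-2.5,0],[0.3,0,0,-2.5,0],[0.3,0,0,0,0],[0.3,0,0,0,0]]]'
cat > look.py <<'E'
import sys
from h import *
n=sys.argv[1]; ims={c:eyes.read_camera(c) for c in ("scene","top")}
for c in ims: cv2.imwrite(f"pics/{c}_{n}.png",ims[c])
h=cv2.cvtColor(ims["scene"],cv2.COLOR_BGR2HSV)
print("grips scene",blobs(cv2.inRange(h,(7,200,150),(16,255,255)),20))
s=monitor.observe(); print(s["time_s"],s["tcp_pos"].round(1),"yaw",np.degrees(2*np.arctan2(s["tcp_rot"][1],s["tcp_rot"][0])).round(1),s["grip_width"].__round__(1),s["force"].round(1))
E
python3 look.py 1
```

```text
time_s: 2.35
tcp_pos: [364.0, -151.7, 239.7]
tcp_rot: [0.995, 0.099, 0.001, 0.0]
force: [0.3, -0.0, -0.4]
grip_width: 55.4
grip_force: 0.0
time_s: 3.35
tcp_pos: [441.0, 24.6, 190.4]
tcp_rot: [0.995, 0.099, 0.001, 0.0]
force: [0.3, -0.2, 0.2]
grip_width: 55.7
grip_force: 0.0
grips scene [([186.4, 163.8], 74), ([260.6, 175.8], 87), ([314.0, 208.9], 105), ([240.6, 230.1], 71)]
3.45 [441.4  24.5 190.9] yaw 11.3 55.9 [-0.4  0.   0.4]
```

```bash
python3 -m handwheel '[[[0.3,0,0,-3,0],[0.3,0,0,-3,0],[0.3,0,0,-2.5,0],[0.3,0,0,0,0],[-1,0,0,0,0],[-1,0,0,0,0],[-1,0,0,0,0],[-1,0,0,0,0]]]' 60
python3 -m handwheel '[[[-1,0,0,0,0],[-1,0,0,2,0],[-1,0,0,4,0],[-1,0,0,4,0],[-1,0,0,4,0],[-1,0,0,1,0],[-1,0,0,0,0]]]'
```

```text
time_s: 4.45
tcp_pos: [442.2, 24.5, 106.4]
tcp_rot: [0.995, 0.099, 0.002, 0.001]
force: [-0.4, -0.6, 7.0]
grip_width: 22.9
grip_force: 60.1
time_s: 5.32
tcp_pos: [440.3, 24.9, 253.4]
tcp_rot: [0.995, 0.099, -0.0, -0.0]
force: [-0.1, -0.3, -3.7]
grip_width: 23.3
grip_force: 59.4
```

```bash
python3 -m handwheel '[[[-1,2,4,0,-1],[-1,2,4,0,-1],[-1,2,4,0,-1],[-1,2,4,0,-1],[-1,2,4,0,-0.5],[-1,2.9,3.9,0,0],[-1,0,0,0,0],[-1,0,0,0,0]]]'
python3 look.py 2
python3 - <<'E'
import cv2,numpy as np
s=cv2.imread("pics/scene_2.png")[140:320,260:440];t=cv2.imread("pics/top_2.png")[110:250,110:270]
cv2.imwrite("pics/c.png",np.hstack([cv2.resize(s,(400,400),interpolation=2),cv2.resize(t,(400,400*140//160),interpolation=2).copy() if 0 else cv2.resize(t,(400,400),interpolation=2)]))
E
```

```text
time_s: 6.32
tcp_pos: [568.3, 263.3, 251.1]
tcp_rot: [0.998, 0.06, -0.003, 0.001]
force: [0.5, 0.7, -4.2]
grip_width: 23.6
grip_force: 40.7
grips scene [([186.3, 164.1], 73), ([260.6, 175.8], 81), ([363.3, 227.8], 136), ([240.4, 230.0], 76)]
6.425 [568.7 262.9 252.8] yaw 6.8 23.4 [-0.3 -0.1 -2.6]
```

View pics/c.png

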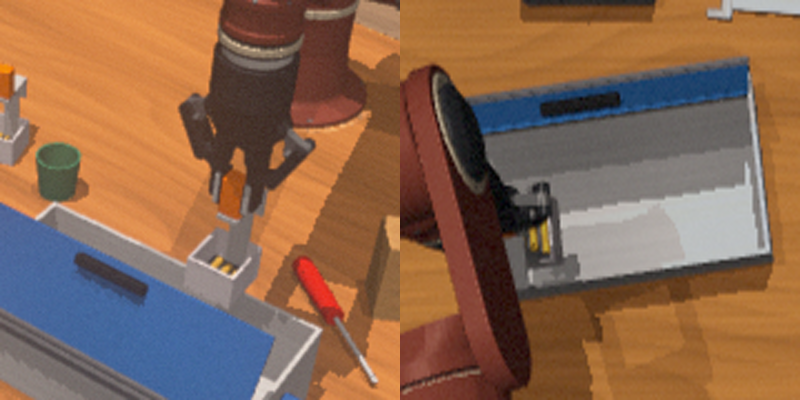

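The left half shows basket 1 hanging straight from the gripper over the bin's left part, box at crop (225,262), just inside the front rim. The right half agrees: the hook at crop (552,270) is at the front rim.

```bash
python3 -m handwheel '[[[-1,0.1,0.1,-3,0],[-1,0,0,-3,0],[-1,0,0,-2.5,0],[-1,0,0,-1.5,0],[-1,0,0,-0.5,0],[-1,0,0,0,0]]]'; python3 -m handwheel '[[[-1,0,0,-0.7,0],[-1,0,0,-0.7,0],[-1,0,0,-0.3,0],[-1,0,0,-0.3,0],[-1,0,0,0,0]]]'; python3 look.py 3
python3 - <<'E'
import cv2,numpy as np
s=cv2.imread("pics/scene_3.png")[180:300,320:440];t=cv2.imread("pics/top_3.png")[150:250,110:210]
cv2.imwrite("pics/d.png",np.hstack([cv2.resize(x,(400,400),interpolation=2) for x in (s,t)]))
E
```

```text
time_s: 7.18
tcp_pos: [570.9, 264.7, 150.0]
tcp_rot: [0.998, 0.06, 0.0, -0.0]
force: [0.8, -0.2, -3.3]
grip_width: 23.4
grip_force: 62.7
time_s: 7.8
tcp_pos: [570.4, 264.8, 128.9]
tcp_rot: [0.998, 0.06, -0.0, 0.0]
force: [0.3, -0.3, -2.3]
grip_width: 23.1
grip_force: 62.8
grips scene [([186.3, 163.7], 73), ([260.8, 176.1], 78), ([240.8, 230.1], 76)]
7.9 [570.7 264.8 129.5] yaw 6.9 23.5 [-0.3 -0.1 -2.8]
```

View pics/d.png

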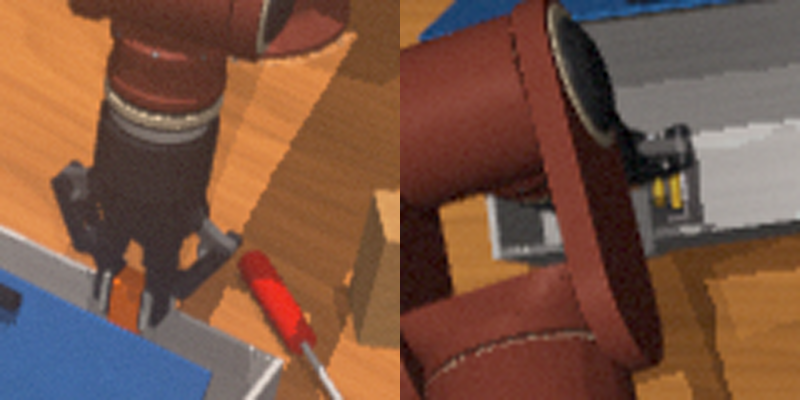

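The basket is down inside the bin, hook over the front rim (right half, crop (650,230)). The weight is still on the gripper, so I lower it gently.

```bash
python3 -m handwheel '[[[-1,0,0,-0.2,0],[-1,0,0,-0.2,0],[-1,0,0,0,0]]]';python3 -m handwheel '[[[-1,0,0,-0.2,0],[-1,0,0,0,0]]]'
```

```text
time_s: 8.28
tcp_pos: [570.9, 264.9, 126.3]
tcp_rot: [0.998, 0.06, 0.0, -0.0]
force: [-0.8, -0.4, 2.3]
grip_width: 23.3
grip_force: 63.6
time_s: 8.52
tcp_pos: [571.2, 265.0, 125.9]
tcp_rot: [0.998, 0.06, 0.0, -0.0]
force: [-3.5, -2.1, 8.8]
grip_width: 23.5
grip_force: 64.7
```

```bash
python3 -m handwheel '[[[-1,0,0,0.1,0],[0.2,0,0,0,0],[0.2,0,0,0,0],[0.2,0,0,0,0],[0.2,0,0,2,0],[0.2,0,0,4,0],[0.2,0,0,4,0],[0.2,0,0,2,0],[0.2,0,0,0,0]]]'
python3 -m handwheel '[[[0.2,-1.5,-4.7,0,1.5],[0.2,-1.5,-4.7,0,1.5],[0.2,-1.5,-4.7,0,1.5],[0.2,-1.5,-4.7,0,1.5],[0.2,-1.5,-4.7,0,1.5],[0.2,-1.5,-4.7,0,1.5],[0.2,-1.5,-4.7,0,1.5],[0.2,-1.5,-4.7,0,1.5],[0.2,-1.5,-4.7,0,1.5],[0.2,-1.2,-3.9,0,1.5]]]'
python3 look.py 4
```

```text
time_s: 9.65
tcp_pos: [571.6, 265.1, 246.9]
tcp_rot: [0.998, 0.06, 0.002, -0.001]
force: [0.6, -0.1, -0.7]
grip_width: 51.3
grip_force: 0.0
time_s: 10.9
tcp_pos: [421.9, -198.2, 241.9]
tcp_rot: [0.982, 0.19, -0.001, -0.001]
force: [0.0, -0.2, -1.1]
grip_width: 51.2
grip_force: 0.0
grips scene [([186.3, 163.5], 75), ([260.6, 175.3], 92), ([240.6, 230.1], 71), ([355.7, 271.9], 61)]
11.0 [ 421.7 -199.5  242. ] yaw 21.6 51.3 [-0.6  0.2 -0. ]
```

Run:
```python
import cv2,numpy as np
s=cv2.imread("pics/scene_4.png")[130:330,220:420];t=cv2.imread("pics/top_4.png")[120:270,110:260]
cv2.imwrite("pics/e.png",np.hstack([cv2.resize(x,(400,400),interpolation=2) for x in (s,t)]))
```

```text
(no output)
```

View pics/e.png

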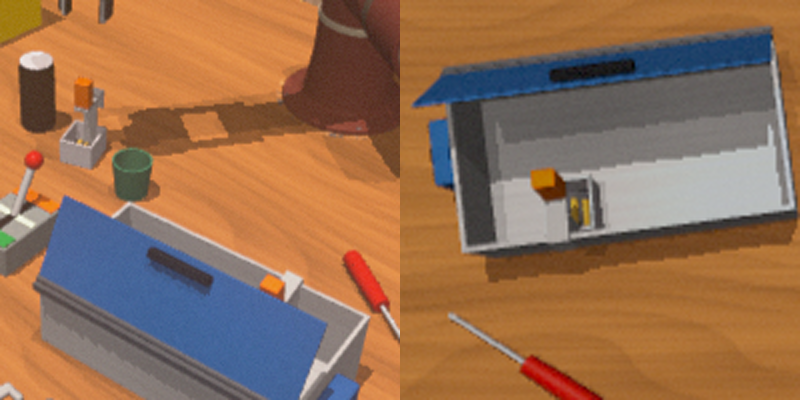

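Basket 1 hangs on the rim, hook at crop (557,215) in the right half. Basket 2 is unmoved. Next I grasp it.

```bash
python3 -m handwheel '[[[0.2,0.3,0.3,-4,0],[0.2,0,0,-4,0],[0.2,0,0,-3,0],[0.2,0,0,-2,0],[0.2,0,0,-0.6,0],[0.2,0,0,0,0]]]'; python3 -m handwheel '[[[-1,0,0,0,0],[-1,0,0,0,0],[-1,0,0,0,0],[-1,0,0,0,0],[-1,0,0,0,0]]]';python3 -m handwheel '[[[-1,0,0,2,0],[-1,0,0,4,0],[-1,0,0,4,0],[-1,0,0,4,0],[-1,0,0,1,0],[-1,0,0,0,0]]]'
```

```text
time_s: 11.75
tcp_pos: [426.3, -193.5, 107.6]
tcp_rot: [0.982, 0.19, -0.001, -0.001]
force: [0.4, 0.3, 0.3]
grip_width: 51.4
grip_force: 0.0
time_s: 12.38
tcp_pos: [427.4, -194.8, 109.5]
tcp_rot: [0.982, 0.19, 0.001, 0.001]
force: [0.6, -1.7, 4.9]
grip_width: 23.1
grip_force: 61.4
time_s: 13.12
tcp_pos: [426.1, -193.8, 256.9]
tcp_rot: [0.982, 0.19, -0.001, -0.001]
force: [-0.2, -0.3, -4.2]
grip_width: 23.3
grip_force: 60.1
```

```bash
python3 -m handwheel '[[[-1,1.7,4.3,0,-1.7],[-1,1.7,4.3,0,-1.7],[-1,1.7,4.3,0,-1.7],[-1,1.7,4.3,0,-1.7],[-1,1.7,4.3,0,-1.7],[-1,1.7,4.3,0,-1.7],[-1,1.7,4.3,0,-1.7],[-1,1.7,4.3,0,-1.7],[-1,1.8,4.4,0,-1.5],[-1,0,0,0,0]]]'
python3 look.py 5
python3 - <<'E'
import cv2,numpy as np
s=cv2.imread("pics/scene_5.png")[140:320,260:440];t=cv2.imread("pics/top_5.png")[120:270,130:280]
cv2.imwrite("pics/f.png",np.hstack([cv2.resize(x,(400,400),interpolation=2) for x in (s,t)]))
E
```

```text
time_s: 14.38
tcp_pos: [579.4, 196.2, 253.8]
tcp_rot: [0.998, 0.061, -0.003, 0.0]
force: [-0.8, -0.3, -3.1]
grip_width: 22.9
grip_force: 60.5
grips scene [([186.4, 164.6], 68), ([335.9, 215.4], 109), ([240.5, 230.0], 75), ([355.8, 271.9], 62)]
14.475 [579.2 193.8 254.7] yaw 6.8 23.2 [-0.3 -0.9 -2.7]
```

View pics/f.png

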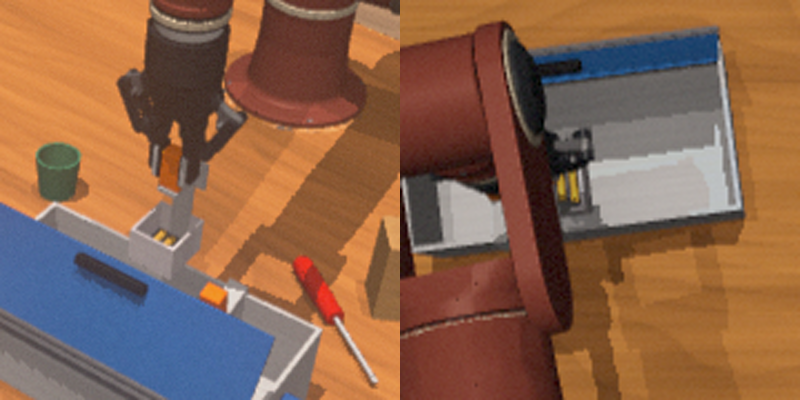

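Basket 2 hangs straight over the middle of the bin, box at crop (165,240), with basket 1 beside it at (212,295). I lower it.

```bash
python3 -m handwheel '[[[-1,0,0,-3,0],[-1,0,0,-3,0],[-1,0,0,-2.5,0],[-1,0,0,-1.5,0],[-1,0,0,-1,0],[-1,0,0,-0.7,0],[-1,0,0,-0.4,0],[-1,0,0,0,0]]]'; python3 -m handwheel '[[[-1,0,0,-0.2,0],[-1,0,0,-0.2,0],[-1,0,0,0,0]]]'
```

```text
time_s: 15.48
tcp_pos: [580.8, 193.9, 137.6]
tcp_rot: [0.998, 0.059, 0.0, -0.0]
force: [-0.6, 0.1, -4.2]
grip_width: 23.3
grip_force: 60.5
time_s: 15.85
tcp_pos: [580.4, 193.8, 133.1]
tcp_rot: [0.998, 0.059, -0.0, 0.0]
force: [-0.2, 0.0, -2.4]
grip_width: 22.9
grip_force: 60.5
```

```bash
python3 -m handwheel '[[[-1,0,0,-0.2,0],[-1,0,0,-0.2,0],[-1,0,0,0,0]]]'; python3 -m handwheel '[[[-1,0,0,-0.2,0],[-1,0,0,0,0]]]'
```

```text
time_s: 16.23
tcp_pos: [580.6, 193.8, 129.4]
tcp_rot: [0.998, 0.059, 0.0, -0.0]
force: [-1.0, -0.2, -2.6]
grip_width: 23.2
grip_force: 60.7
time_s: 16.48
tcp_pos: [580.8, 193.9, 129.0]
tcp_rot: [0.998, 0.059, 0.0, -0.0]
force: [-3.0, -0.3, 5.1]
grip_width: 22.9
grip_force: 61.8
```

```bash
python3 -m handwheel '[[[0.2,0,0,0,0],[0.2,0,0,0,0],[0.2,0,0,0,0],[0.2,0,0,2,0],[0.2,0,0,4,0],[0.2,0,0,4,0],[0.2,0,0,2,0],[0.2,0,0,0,0]]]'
python3 -m handwheel '[[[0.2,-0.3,-4.9,0,0],[0.2,-0.3,-5,0,0],[0.2,-0.4,-5,0,0],[0.2,-0.3,-5,0,0],[0.2,-0.4,-5,0,0],[0.2,-0.3,-5,0,0],[0.2,-0.4,-5,0,0],[0.2,-0.3,-5,0,0],[0.2,-0.3,-5,0,0],[0.2,-0.3,-5,0,0]]]'
python3 -m handwheel '[[[0.2,-0.4,-5,0,-0.3],[0.2,-0.4,-4.7,0,-0.3],[0.2,0,0,-3,0],[0.2,0,0,-3,0],[0.2,0,0,0,0]]]'
python3 look.py 6;  python3 - <<'E'
import cv2,numpy as np
s=cv2.imread("pics/scene_6.png");t=cv2.imread("pics/top_6.png")[120:270,110:260]
cv2.imwrite("pics/g.png",np.hstack([cv2.resize(x,(400,400),interpolation=2) for x in (s[100:330,150:380],t)]))
E
```

```text
time_s: 17.48
tcp_pos: [581.6, 194.0, 249.9]
tcp_rot: [0.998, 0.059, 0.002, -0.0]
force: [0.4, 0.1, -0.6]
grip_width: 51.2
grip_force: 0.0
time_s: 18.73
tcp_pos: [546.4, -306.2, 244.4]
tcp_rot: [0.998, 0.059, -0.002, -0.001]
force: [0.6, 0.1, 0.6]
grip_width: 51.5
grip_force: 0.0
time_s: 19.35
tcp_pos: [537.1, -400.2, 181.0]
tcp_rot: [0.999, 0.054, -0.004, -0.004]
force: [0.5, 0.7, 0.0]
grip_width: 51.2
grip_force: 0.0
grips scene [([186.2, 163.1], 76), ([240.6, 230.2], 77), ([331.4, 254.0], 55), ([355.8, 271.9], 62)]
19.45 [ 539.2 -401.7  186.3] yaw 6.2 50.9 [ 0.3 -0.3  0.3]
```

View pics/g.png

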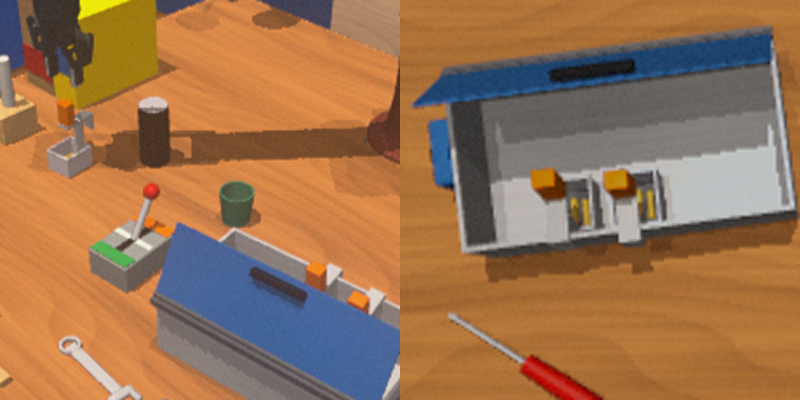

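Both baskets 1 and 2 hang on the rim in the right half, hooks at (557,215) and (628,218). The gripper stands over basket 3 at (66,112) in the left half.

```bash
python3 -m handwheel '[[[0.2,0,0,-3,0],[0.2,0,0,-2.5,0],[0.2,0,0,-1.7,0],[0.2,0,0,-0.8,0],[0.2,0,0,0,0],[-1,0,0,0,0],[-1,0,0,0,0],[-1,0,0,0,0],[-1,0,0,0,0],[-1,0,0,0,0]]]'; python3 -m handwheel '[[[-1,0,0,2,0],[-1,0,0,4,0],[-1,0,0,4,0],[-1,0,0,4,0],[-1,0,0,2,0],[-1,0,0,0,0]]]'; python3 look.py 7
```

```text
time_s: 20.7
tcp_pos: [540.3, -402.9, 108.9]
tcp_rot: [0.999, 0.054, 0.001, 0.001]
force: [0.3, -0.5, 5.2]
grip_width: 22.8
grip_force: 60.8
time_s: 21.45
tcp_pos: [539.9, -402.5, 268.8]
tcp_rot: [0.999, 0.054, 0.001, 0.001]
force: [-0.2, 0.4, -2.5]
grip_width: 23.3
grip_force: 59.9
grips scene [([180.1, 116.7], 48), ([240.8, 230.1], 80), ([331.5, 254.1], 56), ([355.7, 272.0], 61)]
21.55 [ 538.9 -401.6  264.9] yaw 6.2 22.9 [-0.5  0.1 -2.9]
```

```bash
python3 -m handwheel '[[[-1,0,0,2,0],[-1,0,-5,0,0],[-1,0,5,0,0],[-1,0,5,0,0.3],[-1,0,5,0,0.3],[-1,0,5,0,0],[-1,0,5,0,0],[-1,0,5,0,0],[-1,0.8,5,0,0],[-1,0.8,5,0,0]]]'; python3 look.py 8
```

```text
time_s: 22.8
tcp_pos: [555.4, -50.6, 287.7]
tcp_rot: [0.998, 0.059, 0.0, -0.0]
force: [-0.2, -0.2, -3.6]
grip_width: 22.9
grip_force: 61.3
grips scene [([263.5, 158.0], 93), ([235.6, 227.5], 27), ([243.8, 232.0], 44), ([331.6, 254.2], 55), ([355.8, 271.9], 62)]
22.9 [555.7 -47.8 287.6] yaw 7.1 22.8 [ 0.8 -0.5 -3. ]
```

```bash
python3 -m handwheel '[[[-1,0.8,4.3,0,0],[-1,0.8,4.4,0,0],[-1,0.8,4.3,0,0],[-1,0.8,4.3,0,0],[-1,0,0,-2,0],[-1,0,0,-1.5,0],[-1,0,0,0,0]]]'; python3 look.py 9
python3 - <<'E'
import cv2,numpy as np
s=cv2.imread("pics/scene_9.png")[140:320,220:400];t=cv2.imread("pics/top_9.png")[120:270,130:280]
cv2.imwrite("pics/i.png",np.hstack([cv2.resize(x,(400,400),interpolation=2) for x in (s,t)]))
E
```

```text
time_s: 23.78
tcp_pos: [586.2, 119.5, 249.3]
tcp_rot: [0.998, 0.058, -0.003, 0.0]
force: [-0.7, -0.1, -3.5]
grip_width: 23.0
grip_force: 61.8
grips scene [([306.8, 204.9], 113), ([240.6, 230.2], 77), ([331.4, 254.1], 57), ([355.8, 271.9], 62)]
23.875 [587.5 119.7 252. ] yaw 6.7 23.3 [ 0.8 -0.4 -2.7]
```

View pics/i.png

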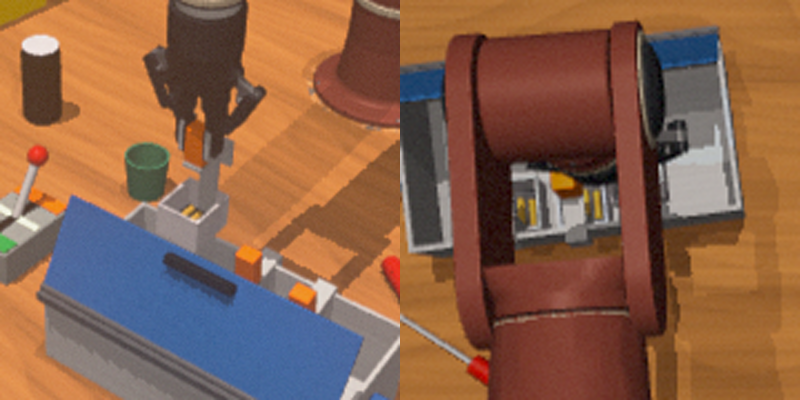

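Basket 3 hangs straight at the bin's right part (left half, box at (190,222)), beside the two hung ones. I lower it.

```bash
python3 -m handwheel '[[[-1,0,0,-3,0],[-1,0,0,-3,0],[-1,0,0,-2.5,0],[-1,0,0,-1.5,0],[-1,0,0,-1,0],[-1,0,0,-0.6,0],[-1,0,0,-0.3,0],[-1,0,0,0,0]]]'; python3 -m handwheel '[[[-1,0,0,-0.2,0],[-1,0,0,-0.2,0],[-1,0,0,0,0]]]'
```

```text
time_s: 24.88
tcp_pos: [587.8, 120.8, 133.7]
tcp_rot: [0.998, 0.059, 0.0, 0.0]
force: [-0.0, -0.7, -3.1]
grip_width: 23.2
grip_force: 61.9
time_s: 25.25
tcp_pos: [587.6, 120.8, 129.3]
tcp_rot: [0.998, 0.059, 0.0, -0.0]
force: [0.4, -0.6, -3.1]
grip_width: 23.0
grip_force: 62.1
```

```bash
python3 -m handwheel '[[[-1,0,0,-0.2,0],[-1,0,0,-0.1,0],[-1,0,0,0,0]]]'; python3 -m handwheel '[[[-1,0,0,-0.1,0],[-1,0,0,0,0]]]'
```

```text
time_s: 25.62
tcp_pos: [588.1, 120.9, 128.7]
tcp_rot: [0.998, 0.059, 0.0, 0.0]
force: [-3.7, -0.9, 6.6]
grip_width: 23.3
grip_force: 63.4
time_s: 25.88
tcp_pos: [588.2, 120.8, 128.6]
tcp_rot: [0.998, 0.059, 0.0, 0.0]
force: [-5.2, -0.8, 10.5]
grip_width: 23.3
grip_force: 64.0
```

```bash
python3 -m handwheel '[[[0.2,0,0,0.1,0],[0.2,0,0,0,0],[0.2,0,0,0,0],[0.2,0,0,2,0],[0.2,0,0,4,0],[0.2,0,0,4,0],[0.2,-1,0,4,0],[-1,-3,0,0,0],[-1,-3,-3,0,0],[-1,-3,-4,0,0]]]'; python3 look.py 10
cat > lid.py <<'E'
from h import *
yaw=np.radians(6.76); ex=np.array([np.cos(yaw),np.sin(yaw),0]); rim=np.array([539.45,189.87,105]); H=rim+177.5*ex
uv=(120+(241-1.35)/3.7,120+(113-1.35)/3.7)
a=np.linspace(0,1.4,281); E=[H-105*np.cos(t)*ex+[0,0,105*np.sin(t)]+4*(np.array([0,0,np.cos(t)])+ex*np.sin(t)) for t in a]
pv=proj("top",E); i=np.argmin(abs(pv[:,1]-uv[1]-(0))) 
print("lid",a[i],E[i].round(1),pv[i],uv)
E
python3 lid.py
python3 - <<'E'
import cv2,numpy as np
s=cv2.imread("pics/scene_10.png")[180:380,220:420];t=cv2.imread("pics/top_10.png")[120:220,120:270]
cv2.imwrite("pics/j.png",np.hstack([cv2.resize(s,(300,300),interpolation=2),cv2.resize(t,(450,300),interpolation=2)]))
E
```

```text
time_s: 27.12
tcp_pos: [486.9, 50.6, 268.1]
tcp_rot: [0.998, 0.06, 0.001, 0.0]
force: [0.1, -0.7, 0.2]
grip_width: 0.1
grip_force: 0.0
grips scene [([240.5, 230.0], 79), ([304.6, 242.7], 54), ([331.5, 254.2], 57), ([355.8, 271.9], 62)]
27.225 [486.   48.7 267.8] yaw 6.6 0.1 [ 0.2  0.2 -0.4]
lid 1.07 [669.1 205.2 199. ] [182.3099837 150.1495673] (184.77027027027026, 150.17567567567568)
```

View pics/j.png

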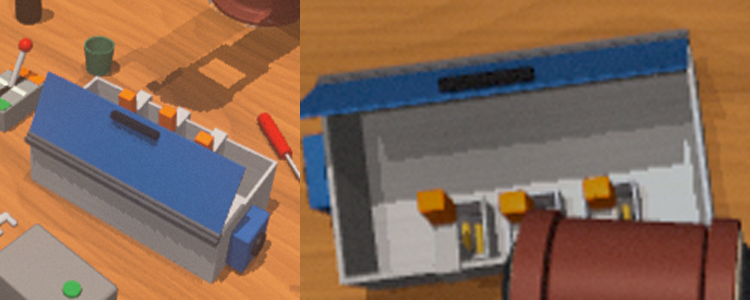

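All three baskets hang on the front rim (right half, grips at (435,205), (515,207), (598,193)). The lid is at about 1.07 rad. Next I press it shut with closed fingers, to the right of its pull.

```bash
python3 -m handwheel '[[[-1,4.2,1.5,0,0],[-1,4.2,1.5,0,0],[-1,4.2,1.5,0,0],[-1,4.2,1.5,0,0],[-1,4.2,1.4,0,0],[-1,0,0,-3,0],[-1,0,0,-2,0],[-1,0,0,0,0]]]'; python3 -m handwheel '[[[-1,0,0,-1,0],[-1,0,0,-0.7,0],[-1,0,0,0,0]]]'; python3 -m handwheel '[[[-1,0,0,-0.5,0],[-1,0,0,-0.5,0],[-1,0,0,0,0]]]'
```

```text
time_s: 28.22
tcp_pos: [696.2, 124.9, 213.8]
tcp_rot: [0.998, 0.059, -0.002, -0.0]
force: [0.7, 0.1, 0.4]
grip_width: 0.4
grip_force: 0.0
time_s: 28.6
tcp_pos: [697.2, 124.7, 198.9]
tcp_rot: [0.998, 0.059, -0.0, -0.0]
force: [0.4, -0.8, 0.3]
grip_width: 0.1
grip_force: 0.0
time_s: 28.98
tcp_pos: [698.4, 124.8, 190.0]
tcp_rot: [0.998, 0.059, 0.001, -0.0]
force: [3.0, -0.2, 1.4]
grip_width: 0.2
grip_force: 1.6
```

```bash
python3 -m handwheel '[[[-1,-0.6,-0.1,-0.6,0],[-1,-0.6,-0.1,-0.6,0],[-1,-0.6,-0.1,-0.5,0],[-1,-0.5,-0.1,-0.5,0],[-1,-0.5,0,-0.5,0],[-1,0,0,0,0]]]'; python3 -m handwheel '[[[-1,-0.5,-0.1,-0.7,0],[-1,-0.4,0,-0.7,0],[-1,-0.4,0,-0.7,0],[-1,-0.3,-0.1,-0.7,0],[-1,0,0,0,0]]]'
```

```text
time_s: 29.72
tcp_pos: [668.7, 120.6, 161.1]
tcp_rot: [0.998, 0.059, -0.001, 0.0]
force: [1.4, 0.4, 0.2]
grip_width: -0.3
grip_force: 0.5
time_s: 30.35
tcp_pos: [652.1, 118.6, 132.8]
tcp_rot: [0.998, 0.059, -0.002, 0.0]
force: [-0.2, -0.5, -0.1]
grip_width: 0.2
grip_force: 0.0
```

```bash
python3 look.py 11
cat > ld.py <<'E'
import sys
from h import *
n=sys.argv[1]
yaw=np.radians(6.76); ex=np.array([np.cos(yaw),np.sin(yaw),0]);ey=np.array([-ex[1],ex[0],0]); H=np.array([539.45,189.87,105])+177.5*ex
for c in("scene","top"):
    h=cv2.cvtColor(cv2.imread(f"pics/{c}_{n}.png"),cv2.COLOR_BGR2HSV)
    m=cv2.inRange(h,(100,120,50),(120,255,255)); 
    best=[]
    for t in np.arange(0,1.2,.05):
        f=lambda r,s:H-r*np.cos(t)*ex+[0,0,r*np.sin(t)]+4*(np.array([0,0,np.cos(t)])+ex*np.sin(t))+s*ey
        q=np.zeros_like(m); cv2.fillConvexPoly(q,proj(c,[f(0,-169),f(105,-169),f(105,169),f(0,169)]).round().astype(int),255)
        roi=np.zeros_like(m)
        p=proj(c,[H-190*ex-185*ey,H-190*ex+165*ey,H+30*ex+165*ey,H+30*ex-185*ey,H-60*ex-185*ey+[0,0,110],H-60*ex+165*ey+[0,0,110]])
        cv2.fillConvexPoly(roi,cv2.convexHull(p.round().astype(int)),255)
        a,b=(m&roi)>0,(q&roi)>0; best.append(((a&b).sum()/(a|b).sum(),round(t,2)))
    print(c,[(round(float(i),2),float(j)) for i,j in sorted(best)[::-1][:3]])
E
python3 ld.py 10; python3 ld.py 11
```

```text
grips scene [([240.1, 229.8], 72), ([331.7, 254.0], 26), ([355.6, 271.9], 59)]
30.45 [652.1 118.6 132.9] yaw 6.8 -0.1 [-0.4  0.1 -0.1]
scene [(0.85, 0.35), (0.84, 1.1), (0.84, 0.3)]
top [(0.69, 1.05), (0.6, 1.0), (0.58, 1.1)]
scene [(0.84, 0.1), (0.84, 0.05), (0.84, 0.15)]
top [(0.47, 0.2), (0.46, 0.25), (0.46, 0.15)]
```

```bash
python3 -m handwheel '[[[-1,-0.2,0,-0.7,0],[-1,0,0,-0.6,0],[-1,0,0,-0.4,0],[-1,0,0,0,0]]]'; python3 -m handwheel '[[[-1,0,0,-0.3,0],[-1,0,0,-0.2,0],[-1,0,0,0,0]]]'
```

```text
time_s: 30.95
tcp_pos: [651.3, 118.8, 117.1]
tcp_rot: [0.998, 0.059, -0.0, -0.0]
force: [-1.6, -1.2, 2.6]
grip_width: -0.4
grip_force: 1.5
time_s: 31.32
tcp_pos: [651.5, 118.8, 116.9]
tcp_rot: [0.998, 0.059, -0.001, 0.0]
force: [-13.2, -1.5, 22.1]
grip_width: 0.2
grip_force: 11.1
```

```bash
python3 -m handwheel '[[[-1,0,0,1,0],[-1,0,0,4,0],[-1,0,0,4,0],[-1,-2,-4,4,0],[0.4,-3,-5,0,-1],[0.4,-3,-5,0,-1],[0.4,-3,-5,0,-1],[0.4,-3,0,0,0],[0.4,-3,0,0,0],[0.4,0,0,0,0]]]'; python3 look.py 12; python3 ld.py 12
cat > knob.py <<'E'
import sys
from h import *
P=np.array([639.4,-113.8,45]); u=[]
for c in("scene","top"):
    h=cv2.cvtColor(cv2.imread(f"pics/{c}_{sys.argv[1]}.png"),cv2.COLOR_BGR2HSV)
    m=cv2.inRange(h,(0,180,60),(5,255,255))|cv2.inRange(h,(175,180,60),(180,255,255))
    q=proj(c,P+[0,0,75])[0]; b=[x for x in blobs(m,10) if np.hypot(*(np.array(x[0])-q))<45]; print(c,b); u.append(b and b[0][0])
if all(u):
    k,e=tri(*u); print("knob",k.round(1),e.round(1),"joint",0.6+np.arctan2(k[0]-P[0],k[2]-45))
print("upright predicts", *(proj(c,P+[0,0,85])[0].round(1) for c in("scene","top")))
E
python3 knob.py 12
python3 - <<'E'
import cv2,numpy as np
s=cv2.imread("pics/scene_12.png")[180:360,200:420];t=cv2.imread("pics/top_12.png")[110:220,110:330]
cv2.imwrite("pics/k.png",np.hstack([cv2.resize(s,(400,327),interpolation=2),cv2.resize(t,(400,327),interpolation=2)]))
E
```

```text
time_s: 32.58
tcp_pos: [480.6, -71.2, 241.6]
tcp_rot: [0.999, 0.032, 0.0, -0.0]
force: [0.4, -0.5, -0.4]
grip_width: 59.4
grip_force: 0.0
grips scene [([240.4, 230.0], 78), ([304.6, 242.8], 55), ([331.7, 254.2], 55), ([355.8, 271.9], 62)]
32.675 [481.9 -71.2 242.1] yaw 3.8 59.6 [1.1 0.5 0.7]
scene [(0.87, 0.0), (0.83, 0.05), (0.81, 0.1)]
top [(0.88, 0.05), (0.87, 0.0), (0.87, 0.1)]
scene [([236.6, 209.2], 52)]
top [([309.4, 182.8], 56)]
knob [ 597.1 -118.7  120.3] 1.6 joint 0.08803244509804742
upright predicts [226.  213.7] [307.9 166.4]
```

View pics/k.png

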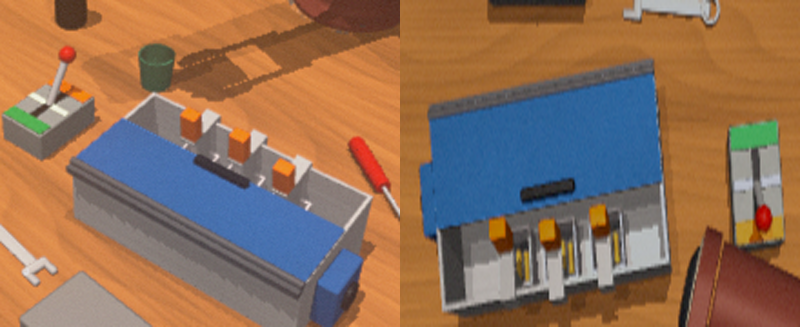

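The lid is flat shut, all three hooks sit over the front rim with the grips in the slot, and the lever leans to orange with its knob at crop (763,218). Next I grasp the knob.

```bash
python3 -m handwheel '[[[0.4,4,-1.6,0,0],[0.4,4,-1.6,0,0],[0.4,3.5,-1.5,0,0],[0.4,0,0,-4,0],[0.4,0,0,-4,0],[0.4,0,0,-3,0],[0.4,0,0,-1.5,0],[0.4,0,0,-1,0],[0.4,0,0,0,0]]]'; python3 -m handwheel '[[[-1,0,0,0,0],[-1,0,0,0,0],[-1,0,0,0,0],[-1,0,0,0,0],[-1,0,0,0,0]]]' 20; python3 look.py 13; python3 knob.py 13;  python3 -c "
from h import *
print(onz('top',(120+(688-1.35)/3.7,120+(188-1.35)/3.7),50))"
```

```text
time_s: 33.8
tcp_pos: [596.9, -118.2, 107.3]
tcp_rot: [0.999, 0.033, 0.0, -0.0]
force: [0.1, 0.5, 0.1]
grip_width: 60.0
grip_force: 0.0
time_s: 34.42
tcp_pos: [597.0, -119.1, 108.6]
tcp_rot: [0.999, 0.033, 0.001, 0.001]
force: [-1.1, -3.2, 5.9]
grip_width: 24.9
grip_force: 19.8
grips scene [([235.6, 227.9], 25), ([243.8, 232.5], 33), ([304.5, 242.8], 54), ([331.5, 254.0], 54), ([355.8, 271.9], 61)]
34.525 [ 597.  -119.1  108.5] yaw 3.8 24.5 [-2.2 -4.7  6.5]
scene [([234.6, 209.4], 27)]
top []
upright predicts [226.  213.7] [307.9 166.4]
[ 641.96985129 -114.00719201   50.        ]
```

```bash
python3 -m handwheel '[[[-1,0.5,0,0.25,0],[-1,0.5,0,0.25,0],[-1,0.6,0.1,0.2,0],[-1,0.6,0,0.2,0],[-1,0.6,0.1,0.1,0],[-1,0.5,0,0.1,0],[-1,0.5,0.1,0.05,0],[-1,0.5,0,0,0],[-1,0,0,0,0]]]'; python3 look.py 14; python3 knob.py 14
```

```text
time_s: 35.65
tcp_pos: [640.5, -115.3, 119.0]
tcp_rot: [0.999, 0.033, 0.001, 0.0]
force: [0.7, -3.3, 3.5]
grip_width: 24.2
grip_force: 20.2
grips scene [([235.1, 226.7], 56), ([304.4, 242.8], 54), ([331.5, 254.1], 56), ([355.8, 271.9], 62)]
35.75 [ 640.2 -115.3  119. ] yaw 3.8 24.3 [ 1.2 -3.7  3.6]
scene [([223.3, 212.3], 15)]
top []
upright predicts [226.  213.7] [307.9 166.4]
```

```bash
python3 -m handwheel '[[[0.4,0,0,0,0],[0.4,0,0,0,0],[0.4,0,0,0,0],[0.4,0,0,4,0],[0.4,0,0,4,0],[0.4,0,0,4,0],[0.4,-5,0,0,0],[0.4,-5,0,0,0],[0.4,-5,0,0,0],[0.4,0,0,0,0]]]'; python3 look.py 15; python3 knob.py 15
```

```text
time_s: 37.0
tcp_pos: [486.8, -114.5, 237.7]
tcp_rot: [0.999, 0.032, -0.001, -0.0]
force: [-0.2, -0.1, 0.3]
grip_width: 59.5
grip_force: 0.0
grips scene [([238.6, 228.9], 109), ([304.5, 242.8], 55), ([331.5, 254.2], 57), ([355.8, 271.9], 62)]
37.1 [ 489.6 -115.1  239. ] yaw 3.8 59.9 [ 0.5 -0.2  0.3]
scene [([226.3, 212.1], 55)]
top [([308.3, 168.1], 63)]
knob [ 635.3 -115.4  132. ] 2.5 joint 0.5523535517488327
upright predicts [226.  213.7] [307.9 166.4]
```

```bash
python3 -m handwheel '[[[0.4,5,0,0,0],[0.4,5,0,0,0],[0.4,4.6,0,-3,0],[0.4,0,0,-4,0],[0.4,0,0,-3,0],[0.4,0,0,-2,0],[0.4,0,0,0,0],[0.4,0,0,0,0]]]'; python3 -m handwheel '[[[-1,0,0,0,0],[-1,0,0,0,0],[-1,0,0,0,0],[-1,0,0,0,0],[-1,0.3,0,0,0],[-1,0.2,0,0,0],[-1,0,0,0,0],[-1,0,0,0,0]]]'
```

```text
time_s: 38.1
tcp_pos: [636.8, -115.5, 120.5]
tcp_rot: [0.999, 0.033, 0.001, 0.0]
force: [0.2, -0.2, 0.2]
grip_width: 59.7
grip_force: 0.0
time_s: 39.1
tcp_pos: [641.5, -115.2, 120.6]
tcp_rot: [0.999, 0.033, 0.001, 0.0]
force: [-1.4, 1.4, 5.6]
grip_width: 24.9
grip_force: 19.7
```

```bash
python3 -m handwheel '[[[0.4,0,0,0,0],[0.4,0,0,0,0],[0.4,0,0,0,0],[0.4,0,0,4,0],[0.4,0,0,4,0],[0.4,0,0,4,0],[0.4,-5,0,0,0],[0.4,-5,0,0,0],[0.4,-5,0,0,0],[0.4,0,0,0,0]]]'; python3 look.py 16; python3 knob.py 16;python3 - <<'E'
import cv2,numpy as np
s=cv2.imread("pics/scene_16.png")[195:275,190:290];t=cv2.imread("pics/top_16.png")[140:205,270:340]
cv2.imwrite("pics/l.png",np.hstack([cv2.resize(s,(400,320),interpolation=2),cv2.resize(t,(345,320),interpolation=2)]))
E
```

```text
time_s: 40.35
tcp_pos: [487.8, -114.7, 237.6]
tcp_rot: [0.999, 0.032, -0.001, -0.0]
force: [1.5, -0.4, -0.2]
grip_width: 60.3
grip_force: 0.0
grips scene [([238.2, 228.7], 114), ([304.5, 242.9], 54), ([331.6, 254.2], 56), ([355.7, 271.9], 61)]
40.45 [ 490.6 -115.3  239. ] yaw 3.7 60.0 [0.1 0.5 0.3]
scene [([224.9, 212.8], 53)]
top [([308.2, 166.1], 62)]
knob [ 640.5 -115.1  132.7] 2.3 joint 0.6120516552663069
upright predicts [226.  213.7] [307.9 166.4]
```

View pics/l.png

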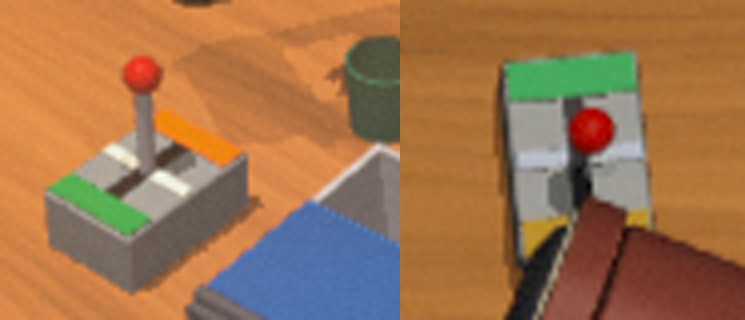

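The lever stands upright at centre (left half, knob (142,75) right above the white line), joint ≈ 0.6. I leave it there over two seconds, then re-grip it.

```bash
python3 -m handwheel '[[[0.4,0,0,0,0],[0.4,0,0,0,0],[0.4,0,0,0,0],[0.4,0,0,0,0],[0.4,0,0,0,0],[0.4,0,0,0,0],[0.4,0,0,0,0],[0.4,0,0,0,0],[0.4,0,0,0,0],[0.4,0,0,0,0]]]'; python3 -m handwheel '[[[0.4,0,0,0,0],[0.4,0,0,0,0],[0.4,0,0,0,0],[0.4,0,0,0,0],[0.4,0,0,0,0],[0.4,0,0,0,0],[0.4,0,0,0,0],[0.4,0,0,0,0],[0.4,0,0,0,0],[0.4,0,0,0,0]]]'; python3 -m handwheel '[[[0.4,5,0,0,0],[0.4,5,0,0,0],[0.4,5,0,-3,0],[0.4,0,0,-4,0],[0.4,0,0,-3,0],[0.4,0,0,-2,0],[0.4,0,0,0,0],[0.4,0,0,0,0]]]'; python3 -m handwheel '[[[-1,0,0,0,0],[-1,0,0,0,0],[-1,0,0,0,0],[-1,0,0,0,0],[-1,0,0,0,0]]]'; python3 -m handwheel '[[[-1,0.5,0,-0.05,0],[-1,0.5,0.1,-0.05,0],[-1,0.5,0,-0.1,0],[-1,0.6,0,-0.1,0],[-1,0.6,0.1,-0.2,0],[-1,0.6,0,-0.2,0],[-1,0.5,0.1,-0.3,0],[-1,0.5,0,-0.3,0],[-1,0.4,0,-0.3,0],[-1,0,0,0,0]]]'
```

```text
time_s: 41.7
tcp_pos: [490.5, -115.2, 238.8]
tcp_rot: [0.999, 0.033, -0.0, -0.0]
force: [0.1, 0.4, -0.0]
grip_width: 59.8
grip_force: 0.0
time_s: 42.95
tcp_pos: [490.6, -115.2, 238.8]
tcp_rot: [0.999, 0.033, -0.0, -0.0]
force: [0.3, 0.1, 0.1]
grip_width: 59.5
grip_force: 0.0
time_s: 43.95
tcp_pos: [641.5, -115.5, 120.6]
tcp_rot: [0.999, 0.033, 0.001, 0.0]
force: [0.2, 0.0, 1.3]
grip_width: 59.5
grip_force: 0.0
time_s: 44.58
tcp_pos: [641.3, -115.3, 120.4]
tcp_rot: [0.999, 0.033, 0.001, 0.0]
force: [-0.9, 0.9, 5.6]
grip_width: 24.3
grip_force: 19.6
time_s: 45.82
tcp_pos: [689.3, -111.1, 103.7]
tcp_rot: [0.999, 0.033, 0.002, -0.001]
force: [3.6, 4.8, 4.3]
grip_width: 24.4
grip_force: 20.3
```

Now I push a little further against the stop.

```bash
python3 -m handwheel '[[[-1,0.2,0,-0.1,0],[-1,0.2,0,-0.1,0],[-1,0.2,0,-0.1,0],[-1,0,0,0,0]]]'
```

```text
time_s: 46.32
tcp_pos: [692.2, -110.9, 101.4]
tcp_rot: [0.999, 0.033, -0.003, -0.001]
force: [-11.2, 6.7, 14.2]
grip_width: 24.3
grip_force: 21.1
```

```bash
python3 -m handwheel '[[[0.4,0,0,0,0],[0.4,0,0,0,0],[0.4,0,0,0,0],[0.4,0,0,4,0],[0.4,0,0,4,0],[0.4,0,0,4,0],[0.4,-5,-3,2,0],[0.4,-5,-5,0,0],[0.4,-5,-5,0,0],[0.4,0,0,0,0]]]'; python3 look.py 17; python3 knob.py 17; python3 ld.py 17
```

```text
time_s: 47.58
tcp_pos: [552.8, -233.4, 239.6]
tcp_rot: [1.0, 0.03, -0.0, 0.0]
force: [1.1, -0.1, 0.0]
grip_width: 60.0
grip_force: 0.0
grips scene [([238.0, 228.6], 114), ([304.5, 242.7], 54), ([331.4, 254.1], 57), ([355.8, 271.9], 61)]
47.675 [ 554.9 -231.1  239.7] yaw 3.7 60.1 [-1.7  0.4  0.6]
scene [([212.2, 226.2], 57)]
top [([306.1, 149.5], 59)]
knob [ 688.5 -111.1  117.1] 1.7 joint 1.1976659995386165
upright predicts [226.  213.7] [307.9 166.4]
scene [(0.87, 0.0), (0.83, 0.05), (0.81, 0.1)]
top [(0.88, 0.05), (0.87, 0.0), (0.87, 0.1)]
```

View pics/scene_17.png

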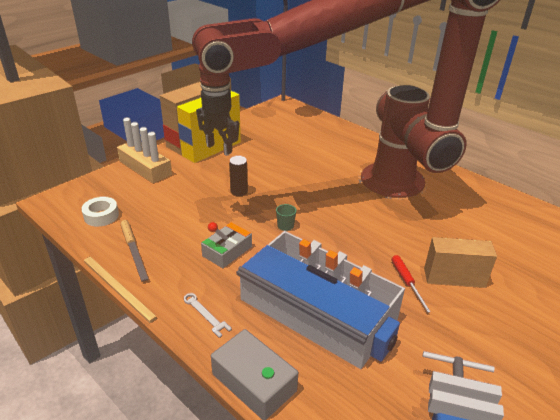

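The three baskets hang on the rim, with grips at (305,247), (331,260) and (356,274). The lid is shut, and the lever is fully over to green with its knob at (212,227). The can, cup and cardboard box have not moved, and the arm is clear of everything.

```bash
python3 -c "
from workcell import ticket
print(ticket.sign_off())"
```

```text
the job is handed in; nothing more can be done
None
```

Job handed in: all three baskets on the bench hang on the bin's front rim, the lid is shut, and the selector went to centre off for over two seconds and then fully to green; the sign-off returned no verdict.

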